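# Put the solder pump away

## Robot

A 6-joint arm with a two-finger parallel gripper is mounted at the origin on the work surface. World frame = base frame: x ahead of the robot, y to its left, z up, the work surface at z = 0. Lengths are in m, angles in rad, forces in N, time in s.
With the tool pointing down it reaches from about 0.3 to 0.95 m from the base axis. Payload 3.1 kg.
Tool frame: the origin (TCP) lies at the centre of the arm's flange, where the gripper is bolted on; the fingertips stand 173 mm ahead of it and the grasp point (between the pads) lies 155 mm ahead of it; z points along the fingers, y is the line along which they close (so a half turn about z gives the same grasp; the last joint's range is limited). The gripper opens to 85 mm and grips with 20 to 120 N. Pads are 22 mm wide; open, the fingers measure 114 mm over their backs; the gripper's body (76 mm by 85 mm) begins 54 mm behind the grasp point. The pads swing forward as they close: fully open they stand 13 mm farther back than shut.
Start: joints at [1.064, 0.308, 1.634, -0, 1.2, -0.07], TCP at [0.264, 0.566, 0.405] pointing down, gripper open.
Joint ranges: [-3.06, 3.06], [-0.79, 1.96], [0.05, 2.63], [-1.19, 4.34], [0.05, 2.64], [-2.94, 2.94]. Speed limits (rad/s): [2.79, 2.79, 3.14, 3.14, 3.14, 3.14].

## Interface

Orientations are given as a unit quaternion [x, y, z, w].
In Python, from plant import ctrl gives the robot as it stands. Calls block until the motion is done:
- ctrl.move_pose(position, orientation): joint-space move of the TCP to a pose.
- ctrl.movel(position, rotation=None, feed=0.15): straight line of the TCP; rotation=None keeps the orientation; feed is the mean speed in m/s.
- ctrl.set_joints(angles): joint-space move.
- ctrl.grip(opening, grasp_force=None): finger opening in m; grasp_force is the grip in N (None keeps the last); returns when the fingers have stopped.
- ctrl.pause(seconds).
- ctrl.inverse_kinematics(position, orientation): joint angles nearest the present ones, or None.
- ctrl.sense(): the state.
- ctrl.get_image(name): name is "scene" or "top" or "wrist"; returns (picture, depth): 384x512x3 uint8, red, green, blue; 384x512 float32, m along the optical axis (not along the pixel's ray), 0 where there is no reading.
- ctrl.camera_info(name): a dict with "fx", "fy", "cx", "cy" (pixels), "world_to_cam" (4x4, takes a point from world to camera coordinates). Camera axes: x right, y down, z forward; pixel columns grow to the right and rows downward; lengths in m; the calibration is good to about 2 mm. The wrist camera is an equidistant fisheye: a pixel r from the principal point sees the ray r / f radians off the axis. A picture is of the moment at which its call begins: read the wrist's pose just before it. camera_info takes no time and is no camera call; for the wrist camera it gives the pose at the moment of the call.
A pose or a line that the arm cannot do raises ctrl.Unreachable and nothing moves.
- ctrl.sign_off(): hands the job in; it is judged then, once.
The state is a dict: "t": time; "joint_positions": joint angles; "joint_velocities": joint speeds; "joint_efforts": joint torques, N m; "tool_pos": TCP position; "tcp_rot": TCP orientation; "wrist_force": force on the tool from outside, world axes, zero at the start; "ft_torque": the same for the moment, N m; "finger_gap": finger opening in m; "grasp_force": force on a finger pad.
Only numpy, scipy, OpenCV 4.12 (cv2) and the standard library are available. Lean on these libraries where they do the work, as an engineer would, in place of code of your own. Each camera call takes 0.05 s, during which the arm holds its last target. There are 200 camera calls.

## Task

Put the solder pump away: pull it out of its socket in the leaning tool stand, set it down flat in the open drawer without dropping it, let go, and then push the drawer fully shut. Leave the nut driver in its socket, do not drag or tip the stand, and leave the bottle, the solder spool and the bit case on the drawer unit where they are.

Things in the scene. Friction and masses are not known exactly. Their poses are not given: they have to be found in the camera images.
- pump_mid (a point): Solder pump, 175 mm long, about 90 g, nozzle down in either socket of the stand. Point: on its axis, half-way along; z axis from nozzle to button. Along z from the point (mm): black cone nozzle -87 to -57, bare aluminium barrel 22 across -57 to +52, black collar 26 square (flats across x, y) to +64, thin rod, black button to +87. In the socket all below about -20 is hidden; 75 mm along its axis frees it.
- driver_mid (a point): Nut driver of similar length (170 mm): plain steel shank 22 mm across, 78 mm long, and a thick black barrel-shaped handle 32 mm across; shank down in the other socket. The point is on its axis half-way along, z axis from shank to handle end. It stays where it is.
- stand: Leaning tool stand, loose, 1.6 kg. Steel base plate 150 (x) x 210 (y) x 14 mm; origin: centre of its underside. Two grey tubes (38 mm outside, 30 inside, 68 deep) at y = +50 and -50 mm, leaning towards its +x (roughly the robot's left) 40 degrees from vertical; foot at x = -50, z = 26 mm, mouth's centre at x = -3, z = 82 mm. The tools sit loosely in them (up to 4 mm play).
- drawer_floor (a point): Point on the drawer's inner floor, midway across its width and 60 mm behind the inner face of its front, 22 mm above the bench; moves with the drawer. x points into the unit (the way it is pushed shut), y along the drawer's width, z up. Inside: 205 (x) x 238 (y) x 56 mm deep. Its front is 21 mm thick in all (x = -60 to -81 mm), top edge 68 mm above the inner floor.
- unit: Low grey drawer unit, fixed, 250 (x) x 280 (y) x 100 mm high; origin: centre of its underside, front towards its -x. Its roof covers the rear of the drawer: only the part pulled out (the joint's value, measured back from the front panel) is open from above.
- unit_drawer0_handle (a point): Middle of the drawer's steel bar handle: a level bar 120 mm long, about 10 mm thick, along the drawer's width, 35 mm in front of the front panel and 62 mm above the bench; it moves with the drawer.
- unit_drawer0 (a joint): How far the drawer is pulled out, in m: 0 is fully shut; it starts 0.15 to 0.172 open (stop at 0.174). It slides with about 1 N of friction and has no spring.
- bitcase: Closed black bit case, 70 x 130 x 30 mm, lying on the roof of the drawer unit; origin at the centre of its underside.
- bottle: White bottle, 50 mm across, 100 mm high; origin at the centre of its foot.
- spool: Solder spool standing on its flange, 60 mm across, 44 mm high; origin at the centre of its foot.
Things that resemble listed ones, but are neither listed nor needed, are in the scene too. Leave any blue look-alike of the part that bears pump_mid alone. What is shaped like the part that bears driver_mid but green or yellow is not meant.

How it is judged:
On the way, in this order (a step that is already met when the one before it is completed fails the run):
1. the pump, still in the fingers, is down in the open drawer, lying flat (within 20 degrees) and its middle under 40 mm above the drawer's floor (x of pump_mid in the frame of drawer_floor between -0.06 and 0.14 m and y of pump_mid in the frame of drawer_floor between -0.11 and 0.11 m and z of pump_mid in the frame of drawer_floor between 0 and 0.04 m and angle between pump_mid's own z axis and vertical between 1.22 and 1.92 rad and contact force between the fingers and pump above 0.5 N and value of joint unit_drawer0 above 0.08 m), for 0.05 s.
2. the pump has been let go and lies flat in the drawer, which is still open (over 80 mm) (x of pump_mid in the frame of drawer_floor between -0.06 and 0.14 m and y of pump_mid in the frame of drawer_floor between -0.11 and 0.11 m and z of pump_mid in the frame of drawer_floor between 0 and 0.03 m and angle between pump_mid's own z axis and vertical between 1.22 and 1.92 rad and contact force between the fingers and pump below 0.1 N and linear speed of pump below 0.05 m/s and value of joint unit_drawer0 above 0.08 m), for 0.2 s.
At the end, for the whole second after the job is handed in: The pump lies flat (within 20 degrees), at rest and released on the drawer's floor; the drawer is shut to within 5 mm; the nut driver is still in its socket; the stand is upright; the stand, bit case, bottle and spool are each within 40 mm of where they were (x of pump_mid in the frame of drawer_floor between -0.06 and 0.14 m and y of pump_mid in the frame of drawer_floor between -0.11 and 0.11 m and z of pump_mid in the frame of drawer_floor between 0 and 0.03 m and angle between pump_mid's own z axis and vertical between 1.22 and 1.92 rad and value of joint unit_drawer0 below 0.005 m and linear speed of pump below 0.02 m/s and distance of each of stand, bitcase, bottle, spool from where it was at the start of the episode below 0.04 m and angle between stand's own z axis and vertical below 0.1 rad and z of driver_mid in the frame of stand below 0.12 m and horizontal distance between driver_mid and stand below 0.08 m); the robot touches nothing.
It fails at once if the stand is dragged more than 40 mm or tipped more than 12 degrees (distance of stand from where it was at the start of the episode above 0.04 m or angle between stand's own z axis and vertical above 0.21 rad).
It fails at once if the nut driver comes out of its socket (z of driver_mid in the frame of stand above 0.13 m or horizontal distance between driver_mid and stand above 0.11 m).
It fails at once if the bit case, bottle or spool is moved more than 40 mm or knocked over (distance of any of bitcase, bottle, spool from where it was at the start of the episode above 0.04 m or angle between any of bitcase, bottle, spool's own z axis and vertical above 0.5 rad).
It also fails if it takes over 61 s, if anything falls off the work surface, if the arm or the gripper's body presses on something with over 40 N, if the wrist force passes 120 N, or if a joint passes its speed limit or range.

## Working session

There is one attempt and no reset: what is moved stays moved. The work goes in short steps, each a Python script; the robot and the scene stay as the last script left them, time stands still between calls to the robot, and variables do not carry over. Pictures are saved under pics/ and viewed, at most 10 in all, crops included, and the job is handed in when it is done.

```bash
mkdir -p pics; ls; python3 - <<'E'
from plant import ctrl
import cv2, numpy as np
for n in ("scene","top"):
    im,d=ctrl.get_image(n); np.savez(f"{n}0.npz",im=im,d=d,**{k:np.array(v) for k,v in ctrl.camera_info(n).items() if k!="name"})
    cv2.imwrite(f"pics/{n}0.png",cv2.resize(im[:,:,::-1],(768,576)))
    print(n,ctrl.camera_info(n))
print(ctrl.sense())
E
```

```text
pics
scene {'fx': 419.58088025042866, 'fy': 419.58088025042866, 'cx': 254.0501623238711, 'cy': 194.27023980920137, 'world_to_cam': array([[-0.86650291,  0.49857715, -0.02436265,  0.34647278],
       [ 0.30017251,  0.48144687, -0.82347154, -0.15200361],
       [-0.39883477, -0.72085348, -0.56683427,  1.86573014],
       [ 0.        ,  0.        ,  0.        ,  1.        ]])}
top {'fx': 437.5553538321729, 'fy': 437.5553538321729, 'cx': 248.76710719638535, 'cy': 185.07167060132483, 'world_to_cam': array([[ 0.12929768, -0.99159266,  0.00511029,  0.10562577],
       [-0.97018218, -0.12756799, -0.20608966,  0.52744636],
       [ 0.2050089 ,  0.021689  , -0.97851977,  1.28045923],
       [ 0.        ,  0.        ,  0.        ,  1.        ]])}
{'t': 0.1, 'joint_positions': array([ 1.06427420e+00,  3.08931890e-01,  1.63507407e+00, -5.86974592e-06,
        1.19971711e+00, -6.96865689e-02]), 'joint_velocities': array([-4.08707791e-05, -1.14115203e-03, -1.81934218e-03,  1.33329935e-03,
        5.39337218e-04,  1.75559527e-03]), 'joint_efforts': array([-9.37982031e-05, -4.16404474e+01, -2.77646917e+01, -1.19255710e-04,
        3.91636524e-03,  5.62124725e-06]), 'tool_pos': array([0.26424924, 0.56595848, 0.40354579]), 'tcp_rot': array([ 2.16684101e-01,  9.76241192e-01, -1.02207776e-03, -3.00040715e-04]), 'wrist_force': array([-0.71492642,  0.15805014,  0.17846328]), 'ft_torque': array([-0.02756469,  0.04154647,  0.02065345]), 'grasp_force': 0.0, 'finger_gap': 0.08537119928951173}
```

View pics/scene0.png

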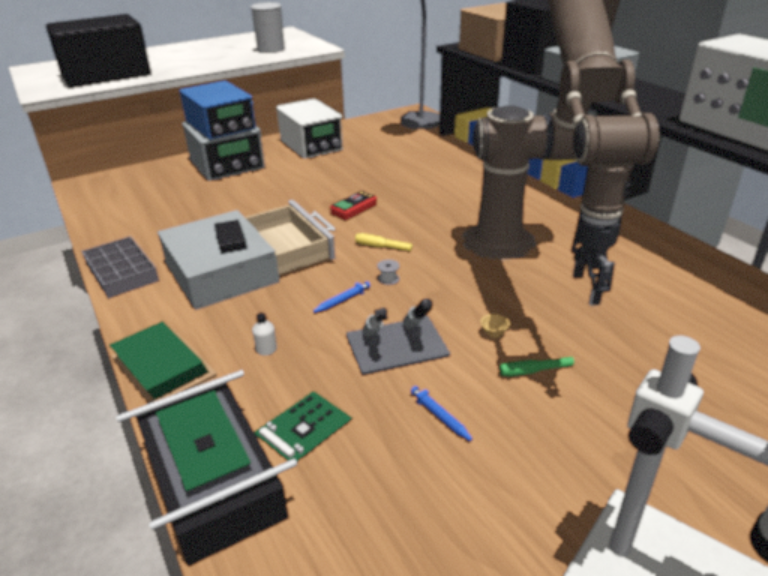

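View pics/top0.png

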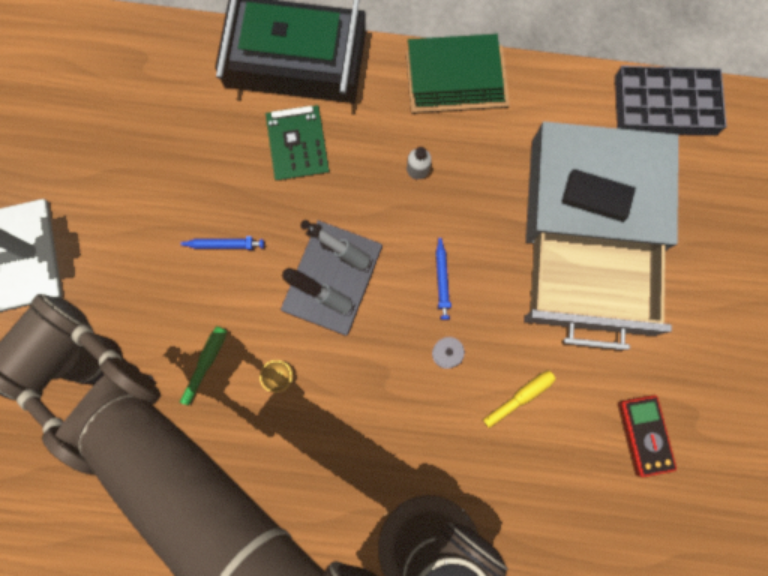

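The scene view shows the grey unit with its open drawer at (250,245), and the dark stand plate at (398,343) with two tools in it. The top view shows the stand at (332,277), with the pump in the far tube (button (308,228), barrel (335,240)) and the fat black driver in the near tube (305,280). It also shows the open drawer at (600,280), its handle at (597,340), the spool at (448,352) and the bottle at (419,162).

```bash
cat > h.py <<'E'
import numpy as np, cv2
def load(n):
    z=np.load(n+".npz"); return z['im'],z['d'],z
def cloud(n):
    im,d,z=load(n); v,u=np.mgrid[:384,:512]
    P=np.stack([(u-z['cx'])/z['fx']*d,(v-z['cy'])/z['fy']*d,d],-1)
    T=z['world_to_cam']; W=(P-T[:3,3])@T[:3,:3]; W[d==0]=np.nan
    return im,W
def rect(xy): # metres -> centre,size,angle(of first side) via minAreaRect
    c,s,a=cv2.minAreaRect((np.asarray(xy)*1000).astype(np.float32)); return np.round(c,1),np.round(s,1),a
E
python3 - <<'E'
from h import *
im,W=cloud("top0")
def box(u0,v0,u1,v1): # in 768 px
    m=np.zeros((384,512),bool); m[int(v0/1.5):int(v1/1.5),int(u0/1.5):int(u1/1.5)]=1; return m
s=box(270,205,395,345); z=W[...,2]
print("bench z",np.nanmedian(z[box(380,330,420,400)]))
p=s&(z>.009)&(z<.02)&(im.max(2)<110); k,l,st,_=cv2.connectedComponentsWithStats(p.astype(np.uint8)); print(st[1:,4])
sat=im.max(2).astype(int)-im.min(2)
p=s&(z>.006)&(z<.022)&(sat<40); print("plate",rect(W[p][:,:2]),np.median(z[p]))
for n in ("top0","scene0"):
    i2,W2=cloud(n); z2=W2[...,2]
    x,y=W2[...,0],W2[...,1]; c=np.nanmean(W[p],axis=0)
    m=(np.hypot(x-c[0],y-c[1])<.2)&(z2>.03)&(z2<.22)
    k,l,st,_=cv2.connectedComponentsWithStats(m.astype(np.uint8))
    for i in range(1,k):
        if st[i,4]<25: continue
        Q=W2[l==i]; mu=Q.mean(0); a=np.linalg.svd(Q-mu)[2][0]; a*=np.sign(a[2]); print(n,st[i,:5]*1.5,mu.round(3),a.round(3),Q.min(0).round(3),Q.max(0).round(3))
r=box(520,110,690,255); q=r&(z>.09)&(z<.11); print("roof",rect(W[q][:,:2]),np.median(z[q]))
q=box(530,300,680,340)&(z>.08)&(z<.1); print("front",rect(W[q][:,:2]),np.median(z[q]))
q=box(555,330,640,355)&(z>.05)&(z<.075); print("handle",rect(W[q][:,:2]),np.median(z[q]))
q=box(545,250,655,305)&(z>.01)&(z<.035); print("floor",rect(W[q][:,:2]),np.median(z[q]))
q=r&(z>.115)&(z<.14); print("case",rect(W[q][:,:2]))
im0=cv2.resize(im[130:235,180:270],None,fx=5.5,fy=5.5,interpolation=cv2.INTER_CUBIC)
ims=load("scene0")[0][190:250,225:305]; ims=cv2.resize(ims,(770,577),interpolation=cv2.INTER_CUBIC)
cv2.imwrite("pics/stand_top.png",im0[:,:,::-1]);cv2.imwrite("pics/stand_sc.png",ims[:,:,::-1])
E
```

```text
bench z -0.0008612401237983985
[11  1 11  1  2  1  1 56  7 29 76  1  2 14  1  1 13  1 29  1 16  1 18  1
  1  1  2  7  1 26  1  1  1  1  1  1  1 14  3  1  3  1]
plate (array([509.7, 261.4]), array([149.4, 208.5]), 76.55158233642578) 0.012950295298790066
top0 [300.  220.5  69.   49.5 750. ] [0.555 0.252 0.097] [0.185 0.691 0.699] [0.528 0.189 0.032] [0.583 0.323 0.168]
top0 [282.  268.5  70.5  46.5 831. ] [0.459 0.276 0.101] [0.17  0.67  0.723] [0.431 0.212 0.032] [0.486 0.343 0.165]
scene0 [403.5 298.5  30.   36.  369. ] [0.473 0.296 0.098] [0.118 0.606 0.787] [0.445 0.22  0.03 ] [0.49  0.348 0.164]
scene0 [363.  307.5  25.5  33.  328.5] [0.567 0.27  0.094] [0.115 0.598 0.793] [0.542 0.196 0.03 ] [0.586 0.327 0.167]
roof (array([ 759.6, -274.6]), array([239., 283.]), 1.585632562637329) 0.09941848489214256
front (array([ 485.6, -279.8]), array([ 57.4, 273.6]), 6.060357093811035) 0.08645321274237988
handle (array([ 444.3, -293.6]), array([ 39.8, 152. ]), 5.328402996063232) 0.0655125511122536
floor (array([ 581.5, -290.6]), array([118.6, 228.7]), 7.253345966339111) 0.021644077305045938
case (array([ 720.5, -249.6]), array([130.7,  72.1]), 79.3702621459961)
```

View pics/stand_top.png

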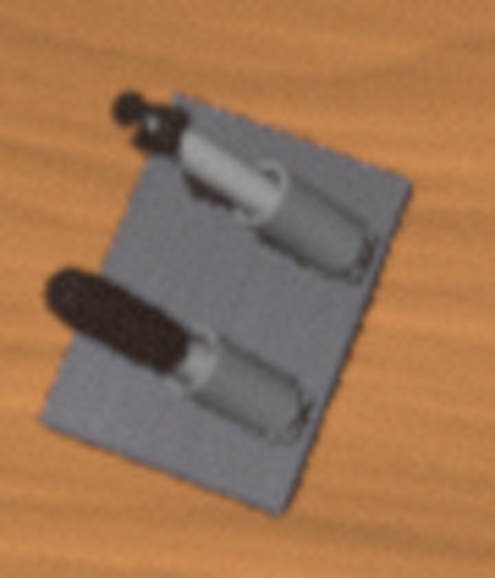

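```bash
python3 - <<'E'
from h import *
im,d,zf=load("top0"); T=zf['world_to_cam']; R=T[:3,:3]; C=-R.T@T[:3,3]
def onplane(uv,z):
    uv=np.asarray(uv,float).reshape(-1,2); r=np.c_[(uv[:,0]-zf['cx'])/zf['fx'],(uv[:,1]-zf['cy'])/zf['fy'],np.ones(len(uv))]@R
    return (C+r*((z-C[2])/r[:,2])[:,None])[:,:2]
sat=im.max(2).astype(int)-im.min(2)
_,W=cloud("top0"); Z=W[...,2]
def fit(n,m,z):
    k,l,st,_=cv2.connectedComponentsWithStats(m.astype(np.uint8)); i=1+st[1:,4].argmax(); v,u=np.where(l==i)
    P=onplane(np.c_[u,v],z); c,s,a=rect(P); dv=np.linalg.svd(P-P.mean(0),full_matrices=False)[2][0]; dv*=np.sign(dv[1])
    print(n,len(u),c,s,round(a,1),"mean",P.mean(0).round(4),"long axis yaw",np.degrees(np.arctan2(-dv[0],dv[1])).round(2))
def box(u0,v0,u1,v1):
    m=np.zeros((384,512),bool); m[int(v0/1.5):int(v1/1.5),int(u0/1.5):int(u1/1.5)]=1; return m
grey=sat<30
fit("roof",box(520,110,690,247)&(Z>.092)&(Z<.108)&grey,.1)
fit("front",box(520,305,680,336)&(Z>.08)&(Z<.1)&grey,.09)
fit("handle",box(560,338,635,352)&grey&(Z>.045),.067)
fit("floor",box(530,235,670,320)&(Z<.032)&(Z>.012)&(sat>30),.022)
cr=cv2.resize(im[75:240,345:465],None,fx=3.6,fy=3.6,interpolation=cv2.INTER_CUBIC); cv2.imwrite("pics/drawer.png",cr[:,:,::-1])
E
```

```text
roof 5686 [ 757.6 -272.8] [238.2 282.4] 1.5 mean [ 0.7614 -0.2772] long axis yaw 0.12
front 495 [ 473.5 -278.2] [ 16.4 270.2] 1.5 mean [ 0.4738 -0.2788] long axis yaw 1.41
handle 161 [ 433.7 -281.2] [ 20.8 127.1] 7.5 mean [ 0.4329 -0.2823] long axis yaw 2.43
floor 3630 [ 580.5 -288.8] [162.4 231.1] 1.3 mean [ 0.5788 -0.2868] long axis yaw 0.16
```

View pics/drawer.png

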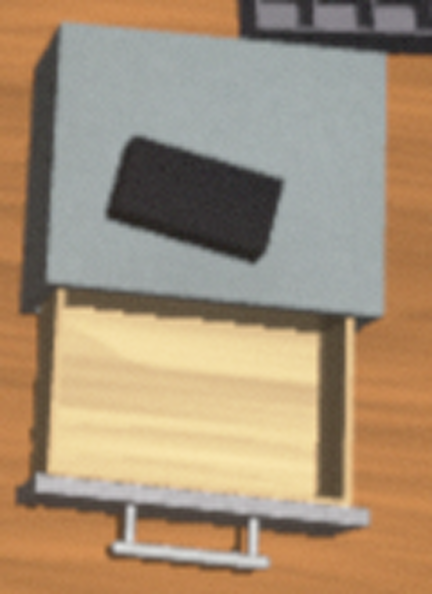

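The crop shows the roof's front edge from (48,285) to (383,318), the front panel's outer top edge from (35,490) to (368,522), and the handle bar from (113,550) to (268,563). The drawer is empty.

```bash
cat >> h.py <<'E'
from scipy.spatial.transform import Rotation as Ro
xs=np.array([.2325,.9726,0]); ys=np.array([-.9726,.2325,0]); ez=np.array([0,0,1.])
s4,c4=np.sin(np.radians(40)),np.cos(np.radians(40))
a=s4*xs+c4*ez; d=c4*xs-s4*ez
mouth=np.array([.5097,.2614,.082])-.003*xs-.05*ys; mid=mouth+.02*a
def quat(z,y): return Ro.from_matrix(np.c_[np.cross(y,z),y,z]).as_quat()
E
python3 - <<'E'
from h import *
from plant import ctrl
zf=load("top0")[2]; T=zf['world_to_cam']; R=T[:3,:3]; C=-R.T@T[:3,3]
def op(px,py,z):
    r=np.array([(345+px/3.6-zf['cx'])/zf['fx'],(75+py/3.6-zf['cy'])/zf['fy'],1])@R; return (C+r*(z-C[2])/r[2])[:2]
for n,p,q,z in (("rooffront",(48,285),(383,318),.1),("roofback",(60,25),(385,52),.1),("front",(35,490),(368,522),.09),("frontin",(40,475),(368,507),.09),("handle",(113,550),(268,563),.064)):
    A,B=op(*p,z),op(*q,z); v=A-B; print(n,((A+B)/2).round(4),"len",np.linalg.norm(v).round(4),"yaw",np.degrees(np.arctan2(-v[0],v[1])).round(2))
gp=mid+.03*a-.006*d; print("gp",gp)
for s in (1,-1):
    q=quat(d,s*ys)
    for n,b,l in (("pre",.08,0),("grasp",0,0),("lift",0,.1),("lift2",0,.15)):
        print(s,n,ctrl.inverse_kinematics(gp-(.155+b)*d+l*a,q))
    # tool down, pump axis along: tool y=ys-like; place
    for yy in (np.array([-1,0,0.]),):
        q2=quat(-ez,s*yy); print("place",ctrl.inverse_kinematics([.557,-.255,.20],q2),"above",ctrl.inverse_kinematics([.557,-.255,.35],q2),
          "mid",ctrl.inverse_kinematics([.55,.1,.40],q2))
E
```

```text
rooffront [ 0.6403 -0.2797] len 0.278 yaw 1.65
roofback [ 0.8758 -0.2726] len 0.2796 yaw 2.44
front [ 0.4695 -0.2815] len 0.271 yaw 1.91
frontin [ 0.4821 -0.2828] len 0.2675 yaw 1.82
handle [ 0.4311 -0.2838] len 0.1278 yaw 2.64
gp [0.56403627 0.27364563 0.12415895]
1 pre [-0.10513244  0.32582614  2.04512417  1.11035086  1.0120844   2.52289918]
1 grasp [0.01457285 0.44837635 2.01315441 1.23716299 0.90383247 2.4585051 ]
1 lift [0.13159403 0.34789809 1.94252565 1.17056043 0.88928011 2.70016992]
1 lift2 [0.18622033 0.31336954 1.89209919 1.12742769 0.88519272 2.82262592]
place [-5.00398535e-01  5.41651731e-01  1.77298011e+00 -4.44089210e-16
  8.26960810e-01  2.64119412e+00] above [-5.00398535e-01  3.39642202e-01  1.70956838e+00 -4.44089210e-16
  1.09238207e+00  2.64119412e+00] mid None
-1 pre [-0.10513244  0.32582614  2.04512417  1.11035086  1.0120844  -0.61869347]
-1 grasp [ 0.01457285  0.44837635  2.01315441  1.23716299  0.90383247 -0.68308755]
-1 lift [ 0.13159403  0.34789809  1.94252565  1.17056043  0.88928011 -0.44142273]
-1 lift2 [ 0.18622033  0.31336954  1.89209919  1.12742769  0.88519272 -0.31896673]
place [-5.00398535e-01  5.41651731e-01  1.77298011e+00 -4.44089210e-16
  8.26960810e-01 -5.00398535e-01] above [-5.00398535e-01  3.39642202e-01  1.70956838e+00 -4.44089210e-16
  1.09238207e+00 -5.00398535e-01] mid [ 1.01959588e-01  1.86556242e-01  1.79553411e+00 -4.44089210e-16
  1.15950230e+00  1.01959588e-01]
```

```bash
python3 - <<'E'
from h import *
from plant import ctrl
q=quat(d,-ys); gp=mid+.03*a-.006*d
ctrl.grip(.06)
ctrl.move_pose([.5,.05,.42],quat(-ez,np.array([1.,0,0])))
ctrl.move_pose(gp-.235*d,q)
ci=ctrl.camera_info("wrist"); im,dd=ctrl.get_image("wrist"); np.savez("wrist0.npz",im=im,d=dd,**{k:np.array(v) for k,v in ci.items()})
def proj(p):
    c=ci['world_to_cam'][:3,:3]@p+ci['world_to_cam'][:3,3]; r=np.hypot(c[0],c[1]); t=np.arctan2(r,c[2])/r
    return ci['cx']+ci['fx']*c[0]*t,ci['cy']+ci['fy']*c[1]*t
o=cv2.resize(im[:,:,::-1],(768,576)).copy()
for k in (-.02,.0,.03,.052,.064,.087):
    u,v=proj(mid+k*a); print(k,round(u*1.5),round(v*1.5)); cv2.circle(o,(int((u+.5)*1.5),int((v+.5)*1.5)),2,(0,0,255),-1)
cv2.imwrite("pics/wrist0.png",o); s=ctrl.sense(); print(s['t'],s['tool_pos'],gp-.235*d)
E
```

```text
-0.02 379 390
0.0 379 357
0.03 379 302
0.052 379 258
0.064 379 234
0.087 379 185
3.6 [0.52262257 0.09895907 0.27596   ] [0.52218152 0.09855775 0.27521404]
```

View pics/wrist0.png

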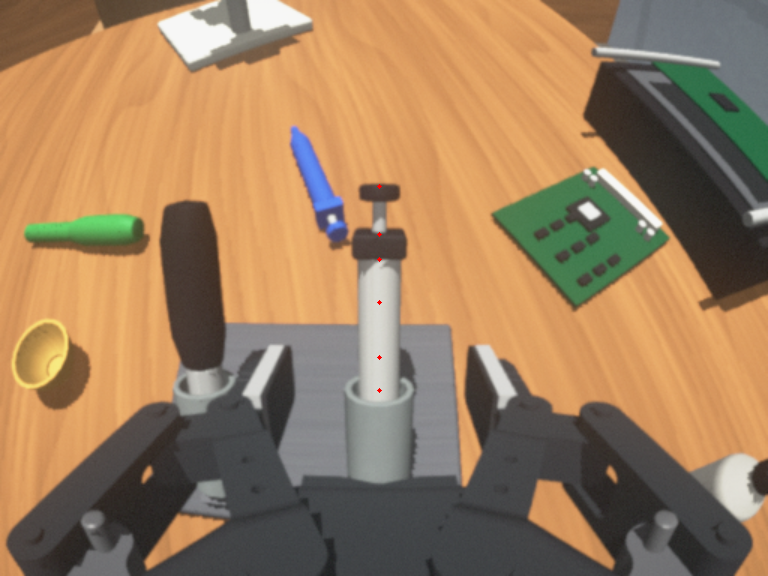

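The wrist view shows the pump dead centre, with its collar at (379,243), button at (379,190) and mouth at (379,390). The red predicted points fall on its axis.

```bash
python3 - <<'E'
from h import *
from plant import ctrl
z=np.load("wrist0.npz"); D=z['d']; T=z['world_to_cam']
v,u=np.mgrid[188:222,250:256]; t=np.hypot(u-z['cx'],v-z['cy'])/z['fx']; ph=np.arctan2(v-z['cy'],u-z['cx'])
dz=D[188:222,250:256]; P=np.stack([dz*np.tan(t)*np.cos(ph),dz*np.tan(t)*np.sin(ph),dz],-1)
W=(P-T[:3,3])@T[:3,:3]-mid
off=np.median(W@d)+.011; print("axis offset along d",off,np.median(W@a))
off=np.clip(off,-.004,.005) if np.isfinite(off) else .002
gp=mid+.03*a+(off-.005)*d
ctrl.movel(gp-.155*d,feed=.1)
s=ctrl.sense(); print(s['wrist_force'],s['tool_pos']-(gp-.155*d))
ctrl.grip(0.0,40); s=ctrl.sense(); print(s['finger_gap'],s['grasp_force'],s['wrist_force'])
ctrl.movel(gp-.155*d+.02*a,feed=.05); s=ctrl.sense(); print(s['finger_gap'],s['wrist_force'])
if s['finger_gap']>.018:
    ctrl.movel(gp-.155*d+.12*a,feed=.08)
    s=ctrl.sense(); print(s['t'],s['finger_gap'],s['grasp_force'],s['wrist_force'])
for n in ("scene","wrist"):
    im,_=ctrl.get_image(n); cv2.imwrite(f"pics/{n}1.png",cv2.resize(im[130:270,200:380] if n=="scene" else im,(400,300))[:,:,::-1])
cv2.imwrite("pics/both1.png",np.hstack([cv2.imread("pics/scene1.png"),cv2.imread("pics/wrist1.png")]))
E
```

```text
axis offset along d 0.006468982773523961 0.028994428995243855
[ 0.98941108  0.85037422 -1.26459459] [ 0.00020808 -0.0001253   0.00021653]
0.02027325323115643 39.0019690990448 [-1.36220893 -0.14605902  1.23579598]
0.019905851951209412 [0.20904227 0.32941064 0.37163098]
6.9917 0.020566422384258595 39.06380116939545 [ 0.86923982 -0.56109997 -1.38945039]
```

View pics/both1.png

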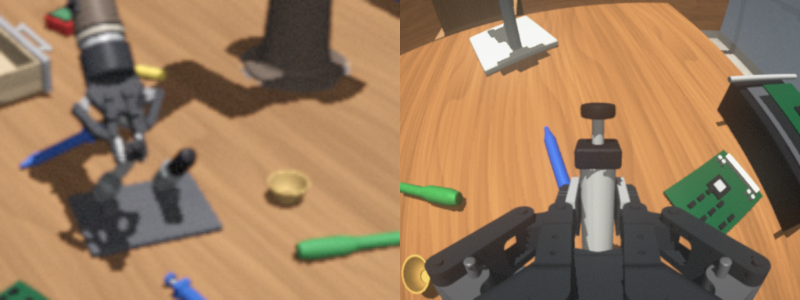

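The pump is out of the socket and gripped on the barrel, collar at (597,153) in the right panel. The stand and driver are undisturbed.

```bash
cat >> h.py <<'E'
yd=np.radians(2.0); xd=np.array([np.cos(yd),np.sin(yd),0]); ydv=np.array([-np.sin(yd),np.cos(yd),0])
df=np.array([.5505,-.279,.022]); qd=quat(-ez,xd)
E
python3 - <<'E'
from h import *
from plant import ctrl
p=ctrl.sense()['tool_pos']
ctrl.movel(p+np.array([0,-.03,.1]),feed=.15)
ctrl.move_pose([.55,.05,.42],qd)
g=df+.0115*xd+.03*ydv
ctrl.move_pose([g[0],g[1],.36],qd)
s=ctrl.sense(); print(s['t'],s['finger_gap'],s['wrist_force'],s['tool_pos'])
im,dd=ctrl.get_image("top"); ci=ctrl.camera_info("wrist"); w,wd=ctrl.get_image("wrist")
np.savez("wrist2.npz",im=w,d=wd,**{k:np.array(v) for k,v in ci.items()})
def proj(p):
    c=ci['world_to_cam'][:3,:3]@p+ci['world_to_cam'][:3,3]; r=np.hypot(c[0],c[1]); t=np.arctan2(r,c[2])/r
    return ci['cx']+ci['fx']*c[0]*t,ci['cy']+ci['fy']*c[1]*t
o=cv2.resize(w[:,:,::-1],(768,576)).copy()
# expected: inner floor corners at front, front top inner corners, handle ends, roof front edge
for x,y,z in ((-.06,.119,0),(-.06,-.119,0),(-.081,.14,.068),(-.081,-.14,.068),(.09,.14,.078),(.09,-.14,.078),(-.116,.06,.04),(-.116,-.06,.04)):
    u,v=proj(df+x*xd+y*ydv+z*ez)
    print(x,y,round(u*1.5),round(v*1.5)); cv2.circle(o,(int((u+.5)*1.5),int((v+.5)*1.5)),3,(0,0,255),-1)
cv2.imwrite("pics/wrist2.png",o)
E
```

```text
10.175 0.020696914750010516 [-0.74611158 -0.67574293 -0.83419678] [ 0.56125219 -0.24757334  0.36016364]
-0.06 0.119 274 136
-0.06 -0.119 293 436
-0.081 0.14 210 97
-0.081 -0.14 254 507
0.09 0.14 529 92
0.09 -0.14 487 518
-0.116 0.06 181 232
-0.116 -0.06 203 396
```

View pics/wrist2.png

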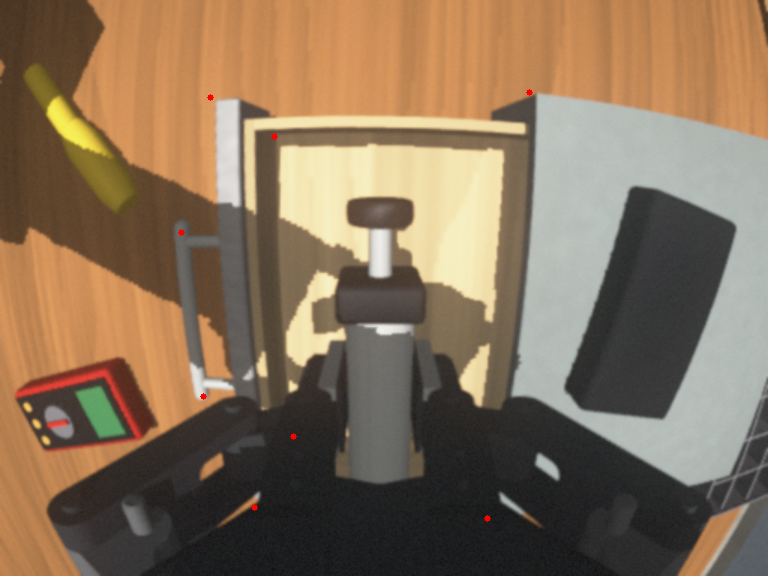

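The wrist view shows the handle bar from (181,230) to (200,390) and the roof corner at (537,95), both within a few mm of the prediction. The pump is level between the drawer's walls.

```bash
python3 - <<'E'
from h import *
from plant import ctrl
g=df+.0115*xd+.03*ydv-.002*ydv
f0=ctrl.sense()['wrist_force'][2]
ctrl.movel([g[0],g[1],.155+.06],feed=.1)
for z in np.arange(.046,.0375,-.001):
    ctrl.movel([g[0],g[1],.155+z],feed=.02); s=ctrl.sense(); print(round(z,4),(s['wrist_force']).round(2))
    if s['wrist_force'][2]-f0>4: break
ctrl.pause(.1)
ctrl.grip(.05); ctrl.pause(.4); s=ctrl.sense(); print(s['t'],s['finger_gap'],s['grasp_force'],s['wrist_force'])
ctrl.movel([g[0],g[1],.36],feed=.12); 
w,wd=ctrl.get_image("wrist"); cv2.imwrite("pics/wrist3.png",w[:,:,::-1])
E
```

```text
0.046 [ 0.18 -0.05 -1.3 ]
0.045 [-0.21  0.57 -1.03]
0.044 [ 0.36 -0.08 -1.84]
0.043 [-0.18  0.32 -0.64]
0.042 [-0.27 -0.7  -2.14]
0.041 [-0.67  0.5   4.  ]
14.8667 0.05005006233385283 0.0 [-0.01427217 -0.39478798 -0.49425452]
```

View pics/wrist3.png

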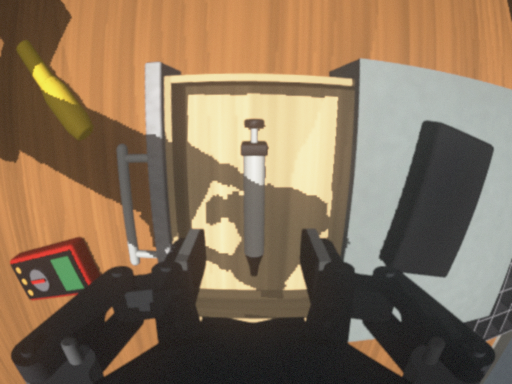

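The pump lies flat in the drawer, button at (255,123) and nozzle at (255,270), and it is released. Next I push the handle.

```bash
python3 - <<'E'
from h import *
from plant import ctrl
h=df-.116*xd
def P(s,z): 
    p=h+s*xd; return [p[0],p[1],z]
ctrl.move_pose(P(-.075,.36),qd); ctrl.grip(0.0,40)
ctrl.movel(P(-.075,.216),feed=.12)
ctrl.movel(P(-.03,.216),feed=.06)
f0=ctrl.sense()['wrist_force']; print(ctrl.sense()['t'],f0)
x=-.03; hist=[]
while x<.19:
    x+=.008 if x<.12 else .003
    ctrl.movel(P(x,.216),feed=.05); f=(ctrl.sense()['wrist_force']-f0)@xd; hist.append((round(x,3),round(f,1)))
    if f<-8: break
s=ctrl.sense(); print(hist); print(s['t'],s['wrist_force'])
im,dd=ctrl.get_image("top"); cv2.imwrite("pics/top4.png",cv2.resize(im[60:250,320:500],None,fx=3,fy=3)[:,:,::-1])
E
```

```text
20.05 [ 0.11726235 -0.02748427  0.090379  ]
[(-0.022, np.float64(0.6)), (-0.014, np.float64(-0.4)), (-0.006, np.float64(0.7)), (0.002, np.float64(-0.5)), (0.01, np.float64(0.3)), (0.018, np.float64(-0.4)), (0.026, np.float64(0.6)), (0.034, np.float64(0.0)), (0.042, np.float64(0.2)), (0.05, np.float64(-0.0)), (0.058, np.float64(-0.3)), (0.066, np.float64(0.3)), (0.074, np.float64(-0.6)), (0.082, np.float64(0.2)), (0.09, np.float64(-0.3)), (0.098, np.float64(0.5)), (0.106, np.float64(0.0)), (0.114, np.float64(1.0)), (0.122, np.float64(-0.3)), (0.125, np.float64(-0.2)), (0.128, np.float64(0.2)), (0.131, np.float64(-0.4)), (0.134, np.float64(-0.0)), (0.137, np.float64(-0.5)), (0.14, np.float64(-1.8)), (0.143, np.float64(-7.1)), (0.146, np.float64(-14.2))]
27.9083 [-14.04394656  -1.75845125  10.05925651]
```

View pics/top4.png

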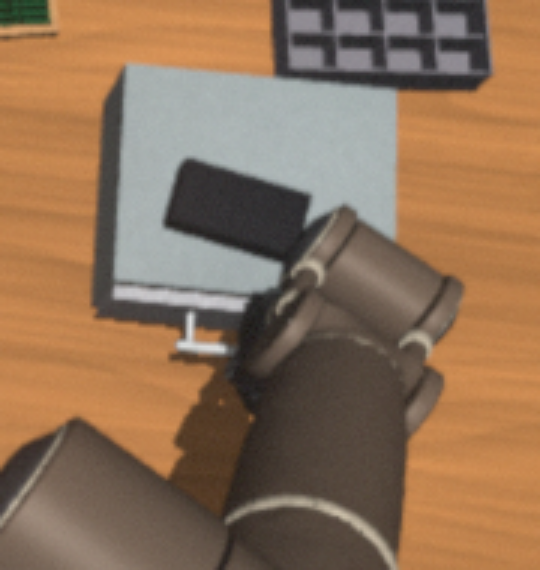

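The drawer appears shut, with its panel against the roof edge at (180,295). I back off and measure.

```bash
python3 - <<'E'
from h import *
from plant import ctrl
h=df-.116*xd
def P(s,z): 
    p=h+s*xd; return [p[0],p[1],z]
ctrl.movel(P(.06,.216),feed=.1); ctrl.movel(P(.03,.33),feed=.15); ctrl.move_pose([.4,.1,.42],qd)
im,dd=ctrl.get_image("top"); np.savez("top5.npz",im=im,d=dd,**{k:np.array(v) for k,v in ctrl.camera_info("top").items()})
_,W=cloud("top5"); Z=W[...,2]; sat=im.max(2).astype(int)-im.min(2)
Q=W-df; X=Q@xd; Y=Q@ydv
m=(sat<35)&(abs(Y)<.045)&(Z>.05)&(Z<.078)&(X>-.02)&(X<.16); print("handle x",np.median(X[m]),m.sum(), "start -0.116 -> travel",np.median(X[m])+.116)
_,W0=cloud("top0"); Q0=W0-df; i0=np.load("top0.npz")['im']; s0=i0.max(2).astype(int)-i0.min(2)
m0=(s0<35)&(abs(Q0@ydv)<.045)&(W0[...,2]>.05)&(W0[...,2]<.078)&(Q0@xd<-.09)&(Q0@xd>-.15); print("handle x before",np.median((Q0@xd)[m0]))
cv2.imwrite("pics/top5.png",cv2.resize(im[60:250,180:500],None,fx=2.4,fy=2.4,interpolation=cv2.INTER_CUBIC)[:,:,::-1]); s=ctrl.sense();print(s['t'],s['wrist_force'])
E
```

```text
handle x 0.045166481583707146 184 start -0.116 -> travel 0.16116648158370717
handle x before -0.11853614505433067
31.425 [0.159027   0.16916309 0.15893319]
```

View pics/top5.png

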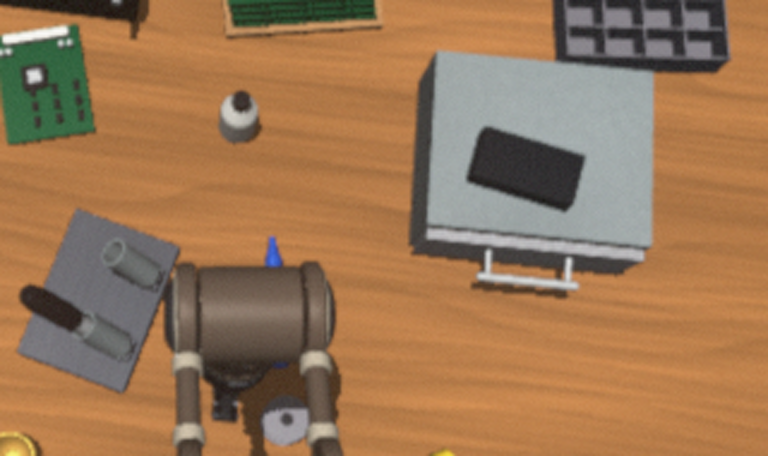

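The panel (430–643, 240) sits against the roof edge. The travel of about 0.163 m and the hard force rise both fit a shut drawer. The stand, driver and bottle are unmoved. One confirming push, then hand in.

```bash
python3 - <<'E'
from h import *
from plant import ctrl
h=df-.116*xd
def P(s,z): 
    p=h+s*xd; return [p[0],p[1],z]
ctrl.move_pose(P(.03,.33),qd); ctrl.movel(P(.06,.216),feed=.15); ctrl.movel(P(.128,.216),feed=.1)
f0=ctrl.sense()['wrist_force']; x=.128; H=[]
while x<.16:
    x+=.002; ctrl.movel(P(x,.216),feed=.04); f=(ctrl.sense()['wrist_force']-f0)@xd; H.append((round(x,3),round(float(f),1)))
    if f<-20: break
print(H)
ctrl.movel(P(.06,.216),feed=.1); ctrl.movel(P(.03,.33),feed=.15); ctrl.move_pose([.4,.1,.42],qd)
im,dd=ctrl.get_image("top"); np.savez("top6.npz",im=im,d=dd,**{k:np.array(v) for k,v in ctrl.camera_info("top").items()})
_,W=cloud("top6"); Z=W[...,2]; sat=im.max(2).astype(int)-im.min(2); Q=W-df; X=Q@xd; Y=Q@ydv
m=(sat<35)&(abs(Y)<.045)&(Z>.05)&(Z<.078)&(X>-.02)&(X<.16); print("handle x",np.median(X[m]),ctrl.sense()['t'])
E
```

```text
[(0.13, 0.0), (0.132, 0.4), (0.134, -0.6), (0.136, -0.1), (0.138, 0.6), (0.14, -0.7), (0.142, -4.7), (0.144, -10.1), (0.146, -13.4), (0.148, -17.4), (0.15, -22.8)]
handle x 0.045830644207658415 40.925
```

The second push met the same hard stop at the same place, so the drawer is shut.

```bash
python3 -c "
from plant import ctrl
print(ctrl.sign_off())"
```

```text
the job is handed in; nothing more can be done
None
```

I laid the solder pump flat in the drawer, let it go and pushed the drawer shut to its stop. The nut driver, stand and bottle looked undisturbed, and I handed the job in at about 41 s; no verdict came back.

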